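Unclamp the finished tuner and put it away behind the gate

TASK

Slide the vise jaw wide open by its upright brass post, lift the finished tuner up out of the vise, and set it down (do not drop it) upright in the middle of the square tile inside the low-railed pen, its sides parallel to the tile's. Leave the empty vise with its jaw pushed fully shut and the pen's low gate swung fully closed, with the tuner still standing on the tile, nothing held, and the other objects on the counter undisturbed.

Things in the scene. Friction and masses are not known exactly. Their poses are not given: they have to be found in the camera images.
- vise: Small steel quick-slide vise bolted to the counter, long axis along its x. Origin on the counter directly under the middle of the clamping place; +x is the direction in which the moving jaw opens, z up. Bottom plate 235 x 70 x 8 mm (x from -55 to +180 mm). On it a bed 44 mm wide, top 34 mm above the counter. The fixed jaw (44 mm wide, top at 64 mm) ends in a face at x = -18.5 mm.
- jaw (a joint): Travel of the moving jaw along vise +x, m: about 0 against the tuner (start), +0.065 fully open (stop), -0.034 fully shut when empty (stop). 3 N friction, no spring, no screw; stays where left. Jaw 44 mm wide, face at x = 18.5 mm + travel; its top lip (75.5 to 83.5 mm above the counter) reaches 10 mm over the tuner, which cannot rise until the jaw is opened.
- jaw_post (a point): Grip point on the axis of the moving jaw's upright round brass post (diameter 16 mm), 92 mm above the counter. Post top at 110 mm; its foot stands on the jaw's low carriage, top at 50 mm. It stands at vise x = 83 mm + travel; 35 mm are free between it and the tall part of the jaw. Axes as the vise's.
- tuner_mid (a point): Centre (half-way up) of the tuner: metal can 36 (its x) x 56 (its y) x 40 mm tall, 0.13 to 0.24 kg, z up. It starts upright on the vise bed (this point 54 mm above the counter), clamped across its 36 mm; its ends, 56 mm apart in y, stick out past jaws and bed and can be gripped from above. Two coax stubs (10 mm thick, 12 mm tall) stand on its top at x -9, y +-13 mm.
- tile_top (a point): Centre of the top face of a square ceramic tile coaster, 100 x 100 mm, 8 mm above the counter, fixed in the middle of the pen; x, y along its sides, z up. The pen: fixed rails 30 mm high, 12 mm thick, 184 mm apart inside, on the +x, +y, -y sides; the gate is on the -x side (towards the robot). Corner -x,+y: hinge pin 16 mm thick, 62 mm high; corner -x,-y: post 55 mm high.
- gate (a joint): Swing of the low gate, rad: 0 fully closed (stop; it then lies along the tile's y across the pen's open -x side), growing as it swings outward towards the robot; 0.4 to 0.9 at the start. Slight friction (under 0.5 N at gate_push); stays where it is left.
- gate_hinge (a point): The gate's vertical hinge axis, 29 mm above the counter; in the tile's axes at x -98 mm, y +98 mm.
- gate_push (a point): Point on the gate's outer face (push here to close), 130 mm from the hinge, 35 mm above the counter. The gate is a wooden panel 8 mm thick, from 12 to 182 mm from the hinge, 7 to 51 mm above the counter. Its x points through the gate inward (the closing direction here), its y from the free end to the hinge.
- lnb: Bystander: white plastic dish LNB standing on its feed horn, 60 mm across, 94 mm tall; origin under its middle.
- tin: Bystander: round blackened steel screw tin, 71 mm across, 44 mm tall; origin under its middle.
- spacers: Bystander: dark wood block 50 x 80 x 14 mm carrying hex spacers, 40 mm tall in all; origin under its middle.
Things that resemble listed ones, but are neither listed nor needed, are in the scene too. What is meant by the part that bears tuner_mid is not green or orange, and is the smaller of those in its own colour.

How it is judged (in metres and radians):
On the way, in this order (a step that is already met when the one before it is completed fails the run):
1. the vise jaw is slid wide open (45 mm or more) with the tuner still standing in the vise (value of joint jaw above 0.045 m and z of tuner_mid in the frame of vise below 0.062 m), for 0.1 s.
2. the tuner is lifted up out of the vise, clear of the fixed jaw (height (world z) of tuner_mid above 0.09 m), for 0.1 s.
3. the tuner stands upright and square in the middle of the tile, let go (z of tuner_mid in the frame of tile_top between 0.016 and 0.0235 m and x of tuner_mid in the frame of tile_top between -0.02 and 0.02 m and y of tuner_mid in the frame of tile_top between -0.02 and 0.02 m and angle between tuner_mid's own z axis and vertical below 0.1 rad and (angle between the x axis of tuner_mid and the x axis of tile_top, either way round below 0.22 rad or angle between the x axis of tuner_mid and the y axis of tile_top, either way round below 0.22 rad) and contact force between tuner and the fingers below 0.1 N and linear speed of tuner below 0.02 m/s), for 0.2 s.
At the end, for the whole second after the job is handed in: Tuner upright (0.1 rad) and at rest on the tile, centre within 20 mm of the tile's centre along each side, sides parallel within 0.22 rad (any way round); empty vise's jaw shut (travel below -0.029 m; stop at -0.034); gate below 0.06 rad; bystanders where they were (z of tuner_mid in the frame of tile_top between 0.016 and 0.0235 m and x of tuner_mid in the frame of tile_top between -0.02 and 0.02 m and y of tuner_mid in the frame of tile_top between -0.02 and 0.02 m and angle between tuner_mid's own z axis and vertical below 0.1 rad and (angle between the x axis of tuner_mid and the x axis of tile_top, either way round below 0.22 rad or angle between the x axis of tuner_mid and the y axis of tile_top, either way round below 0.22 rad) and linear speed of tuner below 0.02 m/s and value of joint jaw below -0.029 m and value of joint gate below 0.06 rad); the robot touches nothing.
It fails at once if the tuner is dropped or thrown (moves faster than 0.45 m/s while not held) (linear speed of tuner above 0.45 m/s and contact force between tuner and the fingers below 0.1 N).
It fails at once if the LNB is shifted more than 30 mm or tipped over (distance of lnb from where it was at the start of the episode above 0.03 m or angle between lnb's own z axis and vertical above 0.4 rad).
It fails at once if the screw tin is shifted more than 30 mm or tipped over (distance of tin from where it was at the start of the episode above 0.03 m or angle between tin's own z axis and vertical above 0.4 rad).
It fails at once if the spacer block is shifted more than 30 mm or tipped over (distance of spacers from where it was at the start of the episode above 0.03 m or angle between spacers's own z axis and vertical above 0.4 rad).
It also fails if it takes over 72 s, if anything falls off the work surface, if the arm or the gripper's body presses on something with over 40 N, if the wrist force passes 120 N, or if a joint passes its speed limit or range.

ROBOT

A 6-joint arm with a two-finger parallel gripper is mounted at the origin on the work surface. World frame = base frame: x ahead of the robot, y to its left, z up, the work surface at z = 0. Lengths are in m, angles in degrees, forces in N, time in s.
With the tool pointing down it reaches from about 0.4 to 0.825 m from the base axis. Payload 7 kg.
Tool frame: the origin (TCP) lies at the centre of the arm's flange, where the gripper is bolted on; the fingertips stand 178 mm ahead of it and the grasp point (between the pads) lies 159 mm ahead of it (tip_reach is the distance from the TCP to the fingertips, in m); z points along the fingers, y is the line along which they close (so a half turn about z gives the same grasp; the last joint's range is limited). The gripper opens to 88 mm and grips with 3 to 60 N. Pads are 19 mm wide; open, the fingers measure 130 mm over their backs; the gripper's body (78 mm by 193 mm) begins 47 mm behind the grasp point.
Start: joints at [-56.66, 20.546, 0.682, 0, -70.136, -16.507], TCP at [0.195, -0.646, 0.405] pointing down, gripper open.
Joint ranges: [-176.03, 176.03], [-82.01, 121.73], [-58.28, 71.71], [-173.87, 95.51], [-174.79, -0.11], [-173.66, 173.66]. Speed limits (degrees/s): [136.94, 136.94, 172.46, 180, 180, 180].

INTERFACE

Orientations are given as [roll, pitch, yaw] about the fixed x, y, z axes, in that order (R = Rz(yaw) Ry(pitch) Rx(roll)).
In Python, from plant import * gives the robot as it stands.
- The arm moves only by the shell command python3 -m handwheel 'ROWS'. ROWS is JSON, a list of rows, each a list of 7 numbers: the opening, from -1 (shut) to 1 (fully open), then the shift along the tool's x, y, z as a fraction of full scale, then the turn, a rotation vector about the tool's x, y, z as a fraction of full scale. A call has 1 to 5 rows; each row shifts and turns the commanded pose from where the row before left it, along the tool's axes as they then stand; what a row does not reach is not made up. Full scale, the value 1, is 0.025 m for a shift and 6 degrees for a turn. A row lasts 1/8 s, in which the tool goes at most 62.5 mm and 10.7 degrees, less where a joint would pass 70% of its speed; a pose out of reach is approached as far as the arm can. A call with a number of a shift or a turn outside -1 to 1 is refused whole. A call with a gripper value outside its range is refused whole. The fingers move at their own pace and stop on an object; the grip force is fixed at half the most. Time passes only in rows, so rows that do not move let the fingers close. It gives the time, the measured TCP pose, the force, the opening and the grip force at its end, in the units of the state.
- get_obs(): the state, without advancing time (a new reading comes with each control period).
- snapshot(name): name is "scene" or "side" or "wrist"; returns a dict with "color" (480x640x3 uint8, red, green, blue), "fx", "fy", "cx", "cy" (pixels), "k1" (the pictures are not rectified: a ray, as slopes to the right and down, at radius r is drawn at 1 + k1 r^2 times it, then the intrinsics apply), "R" (3x3) and "t" (3): a world point X has camera coordinates R X + t; the wrist camera has in their place "tool_from_camera" (4x4, takes a point from camera to tool coordinates, whose origin is the TCP and whose axes are the flange's). Camera axes: x right, y down, z forward; pixel columns grow to the right and rows downward; lengths in m; the calibration is good to about 2 mm. A picture is of the moment at which its call begins: read the wrist's pose just before it. There is no depth.
- close_job(): hands the job in; it is judged then, once.
The state is a dict: "clock": time; "joint_pos": joint angles; "qvel": joint speeds; "tau": joint torques, N m; "tool_pos": TCP position; "orientation": TCP orientation; "force": force on the tool from outside, world axes, zero at the start; "moment": the same for the moment, N m; "opening": finger opening in m; "gripper_force": force on a finger pad.
Only numpy, scipy, OpenCV 4.12 (cv2) and the standard library are available. Lean on these libraries where they do the work, as an engineer would, in place of code of your own. Each camera call takes 0.05 s, during which the arm holds its last target. There are 200 camera calls.

## Working session

There is one attempt and no reset: what is moved stays moved. The work goes in short steps, Python scripts to look and compute and a shell command to move; the robot and the scene stay as the last step left them, time stands still between calls to the robot, and variables do not carry over. Pictures are saved under pics/ and viewed, at most 10 in all, crops included, and the job is handed in when it is done.

```bash
ls; mkdir -p pics
python3 - <<'E'
from plant import *
import cv2
for n in("scene","side"):
    s=snapshot(n);cv2.imwrite(f"pics/{n}0.png",s["color"][:,:,::-1])
    print(n,{k:(v.tolist() if hasattr(v,'tolist') else v) for k,v in s.items() if k!="color"})
print(get_obs())
E
```

```text
pics
scene {'fx': 474.05592005135713, 'fy': 474.05592005135713, 'cx': 321.2887111176045, 'cy': 236.641358625165, 'k1': -0.020942717791995934, 'R': [[0.8868119289024171, 0.46145958272934795, -0.024892895846614672], [0.2485720908976685, -0.5217181327928668, -0.8161017740097648], [-0.3895850592401299, 0.7175411092211933, -0.5773718370292094]], 't': [-0.47277407382849895, -0.0883909188149102, 1.233816659010254]}
side {'fx': 607.972637636216, 'fy': 607.972637636216, 'cx': 308.56482293392247, 'cy': 242.61756352246934, 'k1': 0.00012369905195258761, 'R': [[-0.8644158694450553, -0.5026779669670997, 0.010003308321380203], [-0.3772943922443735, 0.6353961960941884, -0.6737363101169364], [0.3323163345857345, -0.5861625504199832, -0.7389041333303279]], 't': [0.46539451088149886, 0.29394954021733377, 1.0621463203803583]}
{'clock': 0.1, 'joint_pos': array([-5.66590955e+01,  2.05875707e+01,  6.40624985e-01, -1.79329909e-02,
       -7.01347743e+01, -1.65074096e+01]), 'qvel': array([-0.01926056, -0.09168221,  0.02279812,  0.08934177, -0.03567399,
        0.04983702]), 'tau': array([-1.06083233e-03, -5.84160948e+01,  2.93752098e+01,  7.01556891e+00,
        1.02030986e-02, -4.65919322e-05]), 'tool_pos': array([ 0.19543581, -0.64592188,  0.40382502]), 'orientation': array([ 1.79916858e+02, -7.05776418e-03, -1.63172606e+02]), 'force': array([0.07523   , 0.80235136, 0.26260491]), 'moment': array([ 0.04306147, -0.011287  ,  0.00568587]), 'gripper_force': 0.0, 'opening': 0.0880154908721006}
```

View pics/scene0.png

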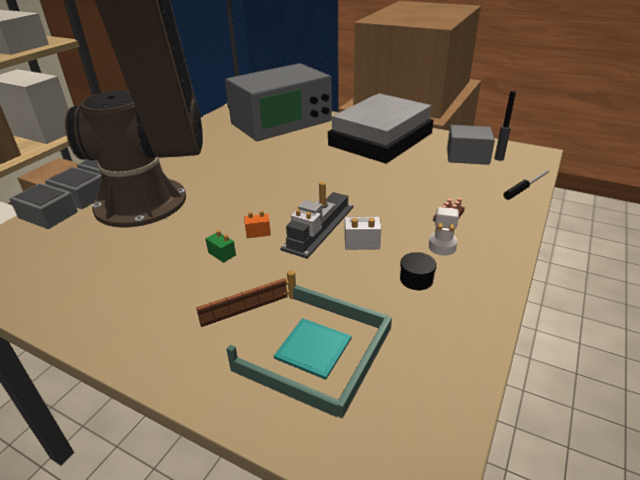

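View pics/side0.png

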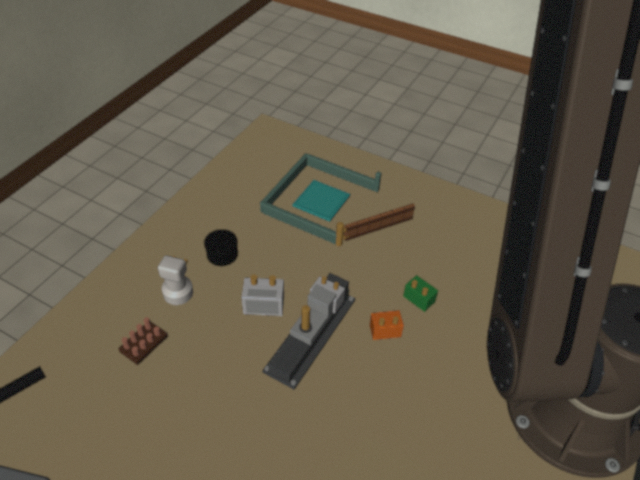

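The scene view shows these tuner-like candidates:
- green can at (220,246)
- orange can at (257,225)
- larger silver can at (362,233), standing free
- smaller silver can at (305,218), in the vise

The one in the vise fits: it isn't green or orange, and it's the smaller of the two silver ones. The brass post is at (322,193), the tile at (313,347), the gate from (290,290) to (198,315) and the hinge pin at (291,283). In the side view the post is at (305,318), the tile at (322,200) and the hinge at (340,233).

```bash
cat > h.py <<'E'
from plant import *
import cv2, numpy as np
from scipy.spatial.transform import Rotation as Rot
def cam(s,obs=None):
    K=np.array([[s["fx"],0,s["cx"]],[0,s["fy"],s["cy"]],[0,0,1]]);D=np.array([s["k1"],0,0,0.])
    if "R" in s: R=np.array(s["R"]);t=np.array(s["t"])
    else:
        T=np.eye(4);T[:3,:3]=Rot.from_euler("xyz",obs["orientation"],degrees=True).as_matrix();T[:3,3]=obs["tool_pos"]
        W=np.linalg.inv(T@np.array(s["tool_from_camera"]));R=W[:3,:3];t=W[:3,3]
    return K,D,R,t
def plane(c,px,z):
    K,D,R,t=c;u=cv2.undistortPoints(np.array(px,float).reshape(-1,1,2),K,D).reshape(-1,2)
    d=np.c_[u,np.ones(len(u))]@R;o=-R.T@t
    return o+d*((z-o[2])/d[:,2])[:,None]
def tri(ca,a,cb,b):
    u=[cv2.undistortPoints(np.array(p,float).reshape(-1,1,2),c[0],c[1]).reshape(-1,2).T for c,p in((ca,a),(cb,b))]
    X=cv2.triangulatePoints(np.c_[ca[2],ca[3]],np.c_[cb[2],cb[3]],u[0],u[1]);return (X[:3]/X[3]).T
def proj(c,X): return cv2.projectPoints(np.array(X,float).reshape(-1,1,3),cv2.Rodrigues(c[2])[0],c[3],c[0],c[1])[0].reshape(-1,2)
def hsv(s): return cv2.cvtColor(s["color"],cv2.COLOR_RGB2HSV)
def blob(m,n=1):
    k,l,st,ce=cv2.connectedComponentsWithStats(m.astype(np.uint8));o=1+np.argsort(-st[1:,4])[:n];return [(l==i,st[i],ce[i]) for i in o]
E
python3 - <<'E'
from h import *
S={n:snapshot(n) for n in("scene","side")};C={n:cam(S[n]) for n in S}
crops=[]
for n,(x0,x1,y0,y1) in dict(scene=(265,390,170,265),side=(235,365,265,390)).items():
    c=S[n]["color"][y0:y1,x0:x1,::-1];crops.append(cv2.resize(c,None,fx=3,fy=3,interpolation=cv2.INTER_CUBIC))
h=max(c.shape[0] for c in crops)
cv2.imwrite("pics/crop.png",np.hstack([cv2.copyMakeBorder(c,0,h-c.shape[0],0,0,cv2.BORDER_CONSTANT) for c in crops]))
for n in S:
    H=hsv(S[n]);m=(abs(H[...,0].astype(int)-88)<8)&(H[...,1]>150)
    b=blob(m)[0];cnt=cv2.findContours(b[0].astype(np.uint8),0,2)[0][0];q=cv2.approxPolyDP(cnt,6,True).reshape(-1,2)
    print(n,"tile px",q.tolist(),"z8",plane(C[n],q,.008).round(3).tolist())
    m=(abs(H[...,0].astype(int)-18)<6)&(H[...,1]>190)&(H[...,2]>70)
    for b in blob(m,10):
        if b[1][4]>15: print(" brass",b[1].tolist(),b[2].round(1))
E
```

```text
scene tile px [[302, 319], [275, 357], [325, 378], [339, 355], [323, 376], [278, 353], [302, 321], [313, 323]] z8 [[0.591, -0.188, 0.008], [0.594, -0.285, 0.008], [0.689, -0.286, 0.008], [0.689, -0.234, 0.008], [0.684, -0.284, 0.008], [0.594, -0.276, 0.008], [0.594, -0.192, 0.008], [0.614, -0.188, 0.008]]
side tile px [[313, 182], [295, 205], [329, 218], [347, 195]] z8 [[0.685, -0.274, 0.008], [0.682, -0.185, 0.008], [0.595, -0.188, 0.008], [0.595, -0.275, 0.008]]
```

View pics/crop.png

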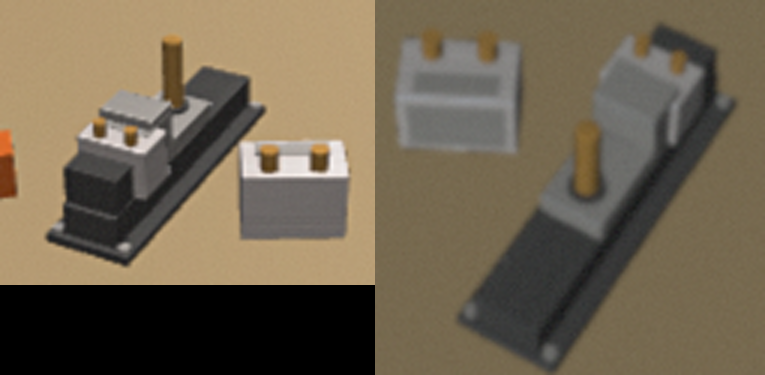

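The crop shows the smaller silver can clamped in the vise under the lip, with two brass stubs at crop (99,128) and (131,135), and the upright post behind it at (172,39). The big silver one stands free. So the can in the vise is confirmed as the tuner.

Run:
```python
from h import *
S={n:snapshot(n) for n in("scene","side")};C={n:cam(S[n]) for n in S}
a,b=C["scene"],C["side"]
print("post top",tri(a,[[322.3,183]],b,[[305.7,307.3]]).round(4), plane(a,[[322.3,183]],.11).round(4),plane(b,[[305.7,307.3]],.11).round(4))
print("plate scene",plane(a,[[281,249.3],[307.3,257.7],[352.3,206]],.008).round(4).tolist())
print("plate side",plane(b,[[263.3,371],[294,389],[354.3,299.3]],.008).round(4).tolist())
print("stubs side z.086",plane(b,[[235+267/3,265+38/3],[235+304/3,265+55/3]],.086).round(4).tolist())
print("stubs scene",plane(a,[[265+99/3,170+120/3],[265+131/3,170+127/3]],.086).round(4).tolist())
for n in S:
    p=proj(C[n],[[.64,-.235,.008]]);print(p)
    H=hsv(S[n]);x,y=[(291,278),(340,228)][n=="side"];print(H[y-6:y+10:3,x-4:x+6:3].tolist())
```

```text
post top [[0.4776 0.1172 0.1104]] [[0.4774 0.1179 0.11  ]] [[0.4775 0.1169 0.11  ]]
plate scene [[0.4456, -0.0228, 0.008], [0.5122, -0.0241, 0.008], [0.512, 0.2081, 0.008]]
plate side [[0.509, 0.2137, 0.008], [0.4424, 0.2165, 0.008], [0.4414, -0.0143, 0.008]]
stubs side z.086 [[0.4914, 0.0245, 0.086], [0.4649, 0.0246, 0.086]]
stubs scene [[0.4645, 0.0276, 0.086], [0.4899, 0.0292, 0.086]]
[[313.20053107 345.66034088]]
[[[17, 137, 173], [18, 158, 179], [17, 160, 198], [19, 89, 180]], [[18, 143, 82], [18, 161, 111], [18, 153, 95], [18, 91, 184]], [[19, 115, 118], [19, 157, 94], [17, 154, 91], [19, 95, 183]], [[17, 155, 188], [18, 159, 93], [17, 157, 94], [19, 91, 184]], [[17, 123, 114], [17, 154, 98], [17, 158, 95], [19, 90, 162]], [[19, 91, 176], [16, 158, 95], [18, 132, 93], [75, 54, 122]]]
[[321.69432833 198.43422943]]
[[[20, 89, 115], [18, 121, 118], [20, 111, 113], [20, 89, 118]], [[19, 112, 112], [19, 147, 127], [19, 148, 117], [13, 122, 98]], [[19, 117, 109], [18, 149, 127], [20, 156, 103], [17, 151, 98]], [[19, 110, 104], [18, 150, 126], [19, 150, 97], [16, 143, 96]], [[21, 100, 102], [19, 155, 122], [19, 148, 93], [13, 143, 89]], [[21, 102, 105], [18, 153, 125], [19, 147, 97], [17, 149, 99]]]
```

```bash
H="python3 -m handwheel"
for i in 1 2; do :; done
$H '[[1,0,0,0,0,0,-1],[1,0,0,0,0,0,-1],[1,0,0,0,0,0,-1],[1,0,0,0,0,0,-1],[1,0,0,0,0,0,-1]]' >/dev/null
$H '[[1,0,0,0,0,0,-1],[1,0,0,0,0,0,-1],[1,0,0,0,0,0,-1],[1,0,0,0,0,0,-1],[1,0,0,0,0,0,-1]]' >/dev/null
$H '[[1,0,0,0,0,0,-1],[1,0,0,0,0,0,-1],[1,0,0,0,0,0,-0.195],[1,0,0,0,0,0,0]]'
$H '[[1,-1,-1,0,0,0,0],[1,-1,-1,0,0,0,0],[1,-1,-1,0,0,0,0],[1,-1,-1,0,0,0,0],[1,-1,-1,0,0,0,0]]'
```

```text
clock: 2.05
tool_pos: [0.1954, -0.6461, 0.4046]
orientation: [180.0, 0.0, -90.1]
force: [0.3, 0.4, -0.2]
opening: 0.0873
gripper_force: 0.0
clock: 2.68
tool_pos: [0.3212, -0.5202, 0.4048]
orientation: [-180.0, -0.0, -90.1]
force: [0.8, -0.0, 0.3]
opening: 0.0874
gripper_force: 0.0
```

Run:
```python
from h import *
S={n:snapshot(n) for n in("scene","side")};a,b=cam(S["scene"]),cam(S["side"])
# big can: bottom corners scene crop ; gate tip & hinge pin top
print("bigcan",plane(a,[[265+240/3,170+238/3],[265+346/3,170+236/3]],0).round(3).tolist(),plane(b,[[235+25/3,265+147/3],[235+142/3,265+152/3]],0).round(3).tolist())
print("hinge top",plane(a,[[291,273]],.062).round(3),plane(b,[[340,226]],.062).round(3))
print("gate tip",plane(a,[[198,309]],.051).round(3),plane(b,[[413,206]],.051).round(3))
```

```text
bigcan [[0.568, 0.047, 0.0], [0.637, 0.083, 0.0]] [[0.615, 0.123, 0.0], [0.547, 0.088, -0.0]]
hinge top [[ 0.543 -0.138  0.062]] [[ 0.539 -0.131  0.062]]
gate tip [[ 0.438 -0.284  0.051]] [[ 0.435 -0.276  0.051]]
```

```bash
H="python3 -m handwheel"
$H '[[1,-1,-1,0,0,0,0],[1,-1,-1,0,0,0,0],[1,-1,-1,0,0,0,0],[1,-1,-1,0,0,0,0],[1,-1,-1,0,0,0,0]]' >/dev/null
$H '[[1,-1,-1,0,0,0,0],[1,-1,-0.25,0,0,0,0],[1,-1,0,0,0,0,0],[1,-1,0,0,0,0,0],[1,-1,0,0,0,0,0]]' >/dev/null
$H '[[1,-1,0,0,0,0,0],[1,-1,0,0,0,0,0],[1,-1,0,0,0,0,0],[1,-1,0,0,0,0,0],[1,-1,0,0,0,0,0]]' >/dev/null
$H '[[1,-1,0,0,0,0,0],[1,-1,0,0,0,0,0],[1,-1,0,0,0,0,0],[1,-1,0,0,0,0,0],[1,-1,0,0,0,0,0]]' >/dev/null
$H '[[1,-1,0,0,0,0,0],[1,-1,0,0,0,0,0],[1,-1,0,0,0,0,0],[1,0,0,0,0,0,0],[1,0,0,0,0,0,0]]'
python3 - <<'E'
from h import *
o=get_obs();s=snapshot("wrist");c=cam(s,o);cv2.imwrite("pics/w1.png",s["color"][:,:,::-1])
print(np.array(s["tool_from_camera"]).round(3).tolist())
print(proj(c,[[.4776,.1172,.11],[.4775,.034,.074],[.4775,.1172,.05]]))
E
```

```text
clock: 5.9
tool_pos: [0.4766, 0.0536, 0.4047]
orientation: [180.0, -0.0, -90.0]
force: [0.4, -0.5, -0.9]
opening: 0.0879
gripper_force: 0.0
[[-0.001, -0.969, -0.248, 0.066], [1.0, -0.001, -0.001, -0.001], [0.001, -0.248, 0.969, 0.02], [0.0, 0.0, 0.0, 1.0]]
[[322.48270739 311.26749378]
 [322.43753646 196.81967125]
 [322.5479502  282.87400276]]
```

View pics/w1.png

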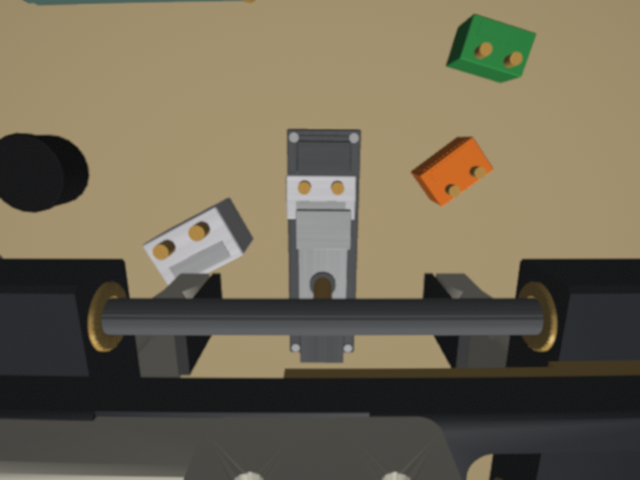

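The wrist view shows the vise running straight down the image, with its axis at column 322. The tuner stubs are at (304,187) and (337,187), the post is at (322,285) and the plate screws are centred at columns 322–323. This matches the estimates, so I'll lower and grip the post.

```bash
H="python3 -m handwheel"
$H '[[1,-1,0,0,0,0,0],[1,-1,0,0,0,0,0],[1,-0.54,0,0,0,0,0],[1,0,0,1,0,0,0],[1,0,0,1,0,0,0]]'
$H '[[1,0,0,1,0,0,0],[1,0,0,1,0,0,0],[1,0,0,1,0,0,0],[1,0,0,1,0,0,0],[1,0,0,0.15,0,0,0]]'
$H '[[-1,0,0,0,0,0,0],[-1,0,0,0,0,0,0],[-1,0,0,0,0,0,0],[-1,0,0,0,0,0,0],[-1,0,0,0,0,0,0]]'
$H '[[-1,0,0,0,0,0,0],[-1,0,0,0,0,0,0]]'
```

```text
clock: 6.58
tool_pos: [0.4767, 0.1171, 0.3542]
orientation: [-180.0, 0.0, -90.0]
force: [-1.3, 0.3, -0.8]
opening: 0.0877
gripper_force: 0.0
clock: 7.2
tool_pos: [0.4762, 0.1167, 0.2496]
orientation: [179.8, -0.1, -90.0]
force: [0.3, 0.2, 0.1]
opening: 0.0879
gripper_force: 0.0
clock: 7.82
tool_pos: [0.4767, 0.1175, 0.2511]
orientation: [-180.0, 0.0, -90.0]
force: [-0.2, 0.7, -0.1]
opening: 0.0435
gripper_force: 0.0
clock: 8.07
tool_pos: [0.4766, 0.1175, 0.2509]
orientation: [180.0, -0.0, -90.0]
force: [0.2, 0.3, 0.5]
opening: 0.0232
gripper_force: 0.0
```

```bash
H="python3 -m handwheel"
$H '[[-1,0,0,0,0,0,0],[-1,0,0,0,0,0,0],[-1,0,0,0,0,0,0]]'
$H '[[-1,-0.4,0,0,0,0,0],[-1,-0.5,0,0,0,0,0],[-1,-0.5,0,0,0,0,0],[-1,-0.5,0,0,0,0,0],[-1,-0.3,0,0,0,0,0]]'
$H '[[-1,-0.2,0,0,0,0,0],[-1,-0.1,0,0,0,0,0],[-1,0,0,0,0,0,0],[-1,0,0,0,0,0,0]]'
```

```text
clock: 8.45
tool_pos: [0.4766, 0.1174, 0.2508]
orientation: [180.0, -0.0, -90.0]
force: [0.2, -0.1, 0.2]
opening: 0.0155
gripper_force: 30.0
clock: 9.07
tool_pos: [0.477, 0.1735, 0.2509]
orientation: [-180.0, 0.0, -89.9]
force: [6.3, -3.3, -3.7]
opening: 0.0153
gripper_force: 30.0
clock: 9.57
tool_pos: [0.477, 0.1808, 0.2509]
orientation: [-179.9, 0.1, -90.0]
force: [5.0, 1.2, -5.8]
opening: 0.0153
gripper_force: 30.0
```

```bash
H="python3 -m handwheel"
$H '[[1,0,0,0,0,0,0],[1,0,0,0,0,0,0],[1,0,0,0,0,0,0],[1,0,0,-1,0,0,0],[0.64,1,0,-1,0,0,0]]'
$H '[[0.64,1,0,0,0,0,0],[0.64,1,0,0,0,0,0],[0.64,1,0,0,0,0,0],[0.64,1,0,0,0,0,0],[0.64,0.85,0,0,0,0,0]]'
$H '[[0.64,0,0,0,0,0,0],[0.64,0,0,0,0,0,0]]'
python3 - <<'E'
from h import *
o=get_obs();print(o["tool_pos"].round(4))
S={n:snapshot(n) for n in("scene","side","wrist")}
for n in S:
    c=cam(S[n],o)
    ex=proj(c,[[.4645,.0255,.086],[.4905,.0255,.086],[.4775,.182,.11]]);print(n,"expect",ex.round(0).tolist())
    H=hsv(S[n]);m=(abs(H[...,0].astype(int)-18)<7)&(H[...,1]>125)&(H[...,2]>60)
    for b in blob(m,30):
        if 12<b[1][4]<2500 and min(np.hypot(*(ex-b[2]).T))<30: print(b[1].tolist(),b[2].round(1),plane(c,[b[2]],.083).round(4))
cv2.imwrite("pics/w2.png",np.hstack([S["scene"]["color"][160:270,240:400,::-1].repeat(3,0).repeat(2,1),cv2.resize(S["wrist"]["color"],(440,330))[:,:,::-1]]))
E
```

```text
clock: 10.2
tool_pos: [0.4767, 0.1555, 0.3014]
orientation: [180.0, -0.0, -89.9]
force: [-0.0, 0.8, -0.3]
opening: 0.06
gripper_force: 0.0
clock: 10.82
tool_pos: [0.4764, 0.0328, 0.301]
orientation: [180.0, 0.0, -90.0]
force: [0.9, 0.3, -0.2]
opening: 0.0716
gripper_force: 0.0
clock: 11.08
tool_pos: [0.4767, 0.0339, 0.301]
orientation: [-180.0, 0.0, -90.0]
force: [-0.7, -0.4, -0.6]
opening: 0.0716
gripper_force: 0.0
[0.4767 0.0339 0.301 ]
scene expect [[298.0, 210.0], [308.0, 213.0], [335.0, 171.0]]
[332, 180, 6, 13, 53] [335.1 186.3] [[0.4888 0.1597 0.083 ]]
side expect [[336.0, 284.0], [324.0, 278.0], [286.0, 334.0]]
[283, 331, 8, 24, 162] [286.2 343. ] [[0.478  0.1827 0.083 ]]
[334, 282, 4, 7, 17] [335.7 285.1] [[0.465  0.0267 0.083 ]]
[323, 277, 3, 6, 15] [323.8 279.2] [[0.4911 0.0258 0.083 ]]
wrist expect [[348.0, 251.0], [298.0, 251.0], [323.0, 524.0]]
[288, 238, 16, 20, 264] [295.7 247.6] [[0.4919 0.0245 0.083 ]]
[337, 238, 16, 20, 262] [344.4 248. ] [[0.466  0.0248 0.083 ]]
```

View pics/w2.png

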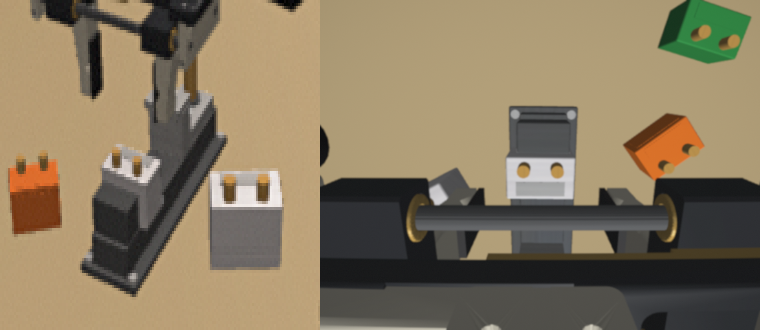

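The jaw is wide open, and the tuner is still standing in the vise (stubs in the wrist inset near (524,170) and (557,170)) and centred within 2 mm of the gripper. Next I descend and grip its ends.

```bash
H="python3 -m handwheel"
$H '[[0.64,0,-0.08,0.8,0,0,0],[0.64,0,0,0.8,0,0,0],[0.64,0,0,0.8,0,0,0],[0.64,0,0,0.6,0,0,0],[0.64,0,0,0.28,0,0,0]]'
$H '[[-1,0,0,0,0,0,0],[-1,0,0,0,0,0,0],[-1,0,0,0,0,0,0],[-1,0,0,0,0,0,0],[-1,0,0,0,0,0,0]]'
$H '[[-1,0,0,-0.2,0,0,0],[-1,0,0,-0.4,0,0,0],[-1,0,0,-0.6,0,0,0],[-1,0,0,-0.8,0,0,0],[-1,0,0,-0.8,0,0,0]]'
```

```text
clock: 11.85
tool_pos: [0.4785, 0.0341, 0.2181]
orientation: [179.9, -0.0, -90.0]
force: [-0.6, 0.3, -0.3]
opening: 0.0717
gripper_force: 0.0
clock: 12.48
tool_pos: [0.4788, 0.0338, 0.2194]
orientation: [-180.0, 0.0, -90.0]
force: [-2.7, 2.8, 5.9]
opening: 0.0558
gripper_force: 30.0
clock: 13.1
tool_pos: [0.4785, 0.0336, 0.29]
orientation: [180.0, -0.0, -90.0]
force: [-0.1, 0.6, -2.5]
opening: 0.0558
gripper_force: 30.0
```

```bash
H="python3 -m handwheel"
$H '[[-1,0,0,-0.8,0,0,0],[-1,0.5,-0.4,0,0,0,0],[-1,0.8,-0.6,0,0,0,0],[-1,0.8,-0.6,0,0,0,0],[-1,0.8,-0.6,0,0,0,0]]' >/dev/null
$H '[[-1,0.8,-0.6,0,0,0,0],[-1,0.8,-0.6,0,0,0,0],[-1,0.8,-0.6,0,0,0,0],[-1,0.8,-0.6,0,0,0,0],[-1,0.8,-0.6,0,0,0,0]]'
$H '[[-1,0.8,-0.6,0,0,0,0],[-1,0.4,-0.3,0,0,0,0],[-1,0,0,0,0,0,0],[-1,0,0,0,0,0,0]]'
python3 - <<'E'
from h import *
o=get_obs();s=snapshot("wrist");c=cam(s,o)
cv2.imwrite("pics/w3.png",s["color"][:,:,::-1])
S={"wrist":s}
for n in("wrist","scene","side"):
    s=snapshot(n) if n!="wrist" else s; c=cam(s,o)
    H=hsv(s);m=(abs(H[...,0].astype(int)-88)<8)&(H[...,1]>130);b=blob(m)[0]
    cnt=cv2.findContours(b[0].astype(np.uint8),0,2)[0][0];q=cv2.approxPolyDP(cv2.convexHull(cnt),4,True).reshape(-1,2)
    print(n,b[1].tolist(),q.tolist(),plane(c,q,.008)[:,:2].round(3).tolist())
E
```

```text
clock: 14.35
tool_pos: [0.609, -0.1405, 0.3076]
orientation: [179.9, 0.0, -90.0]
force: [-0.1, -0.2, -1.3]
opening: 0.0558
gripper_force: 30.0
clock: 14.85
tool_pos: [0.6307, -0.1687, 0.3084]
orientation: [179.9, 0.0, -90.0]
force: [0.4, -0.3, -1.2]
opening: 0.0556
gripper_force: 30.0
wrist [236, 62, 144, 144, 19974] [[379, 62], [375, 204], [243, 205], [236, 63]] [[0.593, -0.284], [0.593, -0.187], [0.69, -0.187], [0.69, -0.284]]
scene [274, 319, 77, 60, 2602] [[302, 319], [350, 337], [325, 378], [274, 356]] [[0.591, -0.188], [0.688, -0.189], [0.689, -0.286], [0.592, -0.284]]
side [294, 186, 55, 34, 1116] [[348, 195], [329, 219], [294, 205], [309, 187], [329, 187]] [[0.593, -0.276], [0.593, -0.185], [0.684, -0.184], [0.685, -0.254], [0.644, -0.278]]
```

View pics/w3.png

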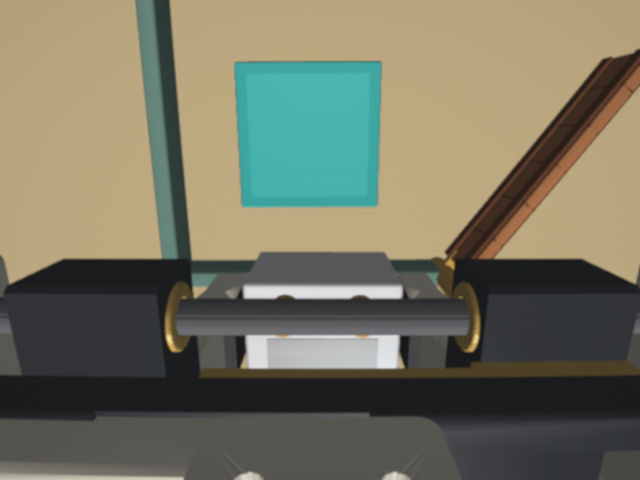

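The wrist view shows the whole tile at (236–380, 62–206). That puts it at centre (0.641, −0.236) with sides along world x and y, 97 mm measured against 100 mm given. The tuner hangs straight in the fingers at (322,310), and the gate is open on the right.

```bash
H="python3 -m handwheel"
$H '[[-1,0.7,-0.2,0,0,0,0],[-1,0.8,-0.21,0,0,0,0],[-1,0.8,0,0,0,0,0],[-1,0.39,0,0.3,0,0,0],[-1,0,0,0.7,0,0,0]]'
$H '[[-1,0,0,0.8,0,0,0],[-1,0,0,0.8,0,0,0],[-1,0,0,0.8,0,0,0],[-1,0,0,0.6,0,0,0],[-1,0,0,0.25,0,0,0]]'
$H '[[-1,0,0,0.1,0,0,0],[-1,0,0,0,0,0,0],[-1,0,0,0,0,0,0]]'
```

```text
clock: 15.62
tool_pos: [0.6413, -0.2372, 0.2834]
orientation: [-179.9, -0.0, -90.1]
force: [-0.7, 0.4, -1.5]
opening: 0.0557
gripper_force: 30.0
clock: 16.25
tool_pos: [0.641, -0.2357, 0.201]
orientation: [179.9, 0.0, -90.0]
force: [-0.4, -0.9, -1.5]
opening: 0.0558
gripper_force: 30.0
clock: 16.62
tool_pos: [0.6417, -0.2361, 0.2009]
orientation: [-179.9, -0.0, -90.0]
force: [0.9, 0.4, -1.2]
opening: 0.0558
gripper_force: 30.0
```

```bash
H="python3 -m handwheel"
$H '[[-1,0,0,0.1,0,0,0],[-1,0,0,0.08,0,0,0],[-1,0,0,0,0,0,0],[-1,0,0,0,0,0,0]]'
$H '[[-1,0,0,0.06,0,0,0],[-1,0,0,0,0,0,0],[-1,0,0,0,0,0,0]]'
$H '[[-1,0,0,0.04,0,0,0],[-1,0,0,0,0,0,0],[-1,0,0,0,0,0,0]]'
```

```text
clock: 17.12
tool_pos: [0.6414, -0.236, 0.1956]
orientation: [180.0, -0.0, -90.0]
force: [-0.5, -0.2, -1.4]
opening: 0.0559
gripper_force: 30.0
clock: 17.5
tool_pos: [0.6414, -0.236, 0.1941]
orientation: [180.0, -0.0, -90.0]
force: [0.3, -0.3, -1.1]
opening: 0.0559
gripper_force: 30.0
clock: 17.88
tool_pos: [0.6415, -0.236, 0.1935]
orientation: [-180.0, -0.0, -90.0]
force: [-1.5, 1.5, 1.8]
opening: 0.0561
gripper_force: 30.0
```

Contact is felt: fz went from −1.4 to +1.8 N at the expected height. I'll release, rise and check.

```bash
H="python3 -m handwheel"
$H '[[0.64,0,0,0,0,0,0],[0.64,0,0,0,0,0,0],[0.64,0,0,0,0,0,0],[0.64,0,0,0,0,0,0]]'
$H '[[0.64,0,0,-0.3,0,0,0],[0.64,0,0,-0.8,0,0,0],[0.64,0,0,-1,0,0,0],[0.64,0,0,-1,0,0,0],[0.64,0,0,-1,0,0,0]]'
python3 - <<'E'
from h import *
s=snapshot("scene");w=snapshot("wrist")
cv2.imwrite("pics/w4.png",np.hstack([cv2.resize(s["color"][250:420,190:400,::-1],(420,340)),cv2.resize(w["color"],(360,340))[:,:,::-1]]))
E
```

```text
clock: 18.38
tool_pos: [0.6415, -0.236, 0.1931]
orientation: [-180.0, 0.0, -90.0]
force: [-0.0, -0.2, -0.1]
opening: 0.0716
gripper_force: 0.0
clock: 19.0
tool_pos: [0.6414, -0.236, 0.2971]
orientation: [-180.0, -0.0, -90.0]
force: [-0.0, 0.0, -0.8]
opening: 0.0718
gripper_force: 0.0
```

View pics/w4.png

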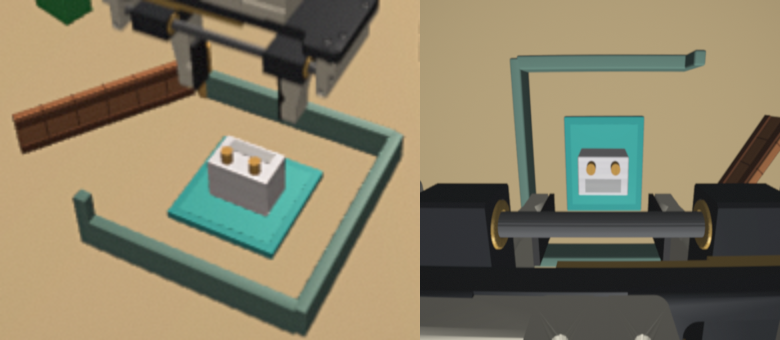

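The picture shows the tuner upright in the middle of the tile with its sides parallel (wrist inset at (603,172)), and the fingers clear. Next is the gate. I'll close the fingers and go to its outer side, near (0.4365, −0.222).

```bash
H="python3 -m handwheel"
$H '[[-1,0,0.7,0,0,0,0],[-1,0,1,0,0,0,0],[-1,0,1,0,0,0,0],[-1,0,1,0,0,0,0],[-1,0,1,0,0,0,0]]'
$H '[[-1,-0.28,1,0,0,0,0],[-1,-0.28,1,0,0,0,0],[-1,0,1,0,0,0,0],[-1,0,0.5,0,0,0,0],[-1,0,0,0,0,0,0]]'
$H '[[-1,0,0,0.8,0,0,0],[-1,0,0,1,0,0,0],[-1,0,0,1,0,0,0],[-1,0,0,0.6,0,0,0],[-1,0,0,0.24,0,0,0]]'
python3 - <<'E'
from h import *
s=snapshot("scene")
cv2.imwrite("pics/w5.png",cv2.resize(s["color"][230:420,140:400,::-1],None,fx=2.5,fy=2.5))
E
```

```text
clock: 19.73
tool_pos: [0.5229, -0.236, 0.2956]
orientation: [180.0, 0.0, -90.0]
force: [0.3, -0.1, -0.3]
opening: 0.0273
gripper_force: 0.0
clock: 20.35
tool_pos: [0.4362, -0.2221, 0.296]
orientation: [-180.0, -0.0, -90.0]
force: [0.7, 0.6, -0.5]
opening: 0.0004
gripper_force: 0.0
clock: 20.98
tool_pos: [0.4371, -0.2221, 0.2036]
orientation: [179.9, -0.0, -90.0]
force: [-0.5, 0.8, 0.4]
opening: 0.0006
gripper_force: 0.0
```

View pics/w5.png

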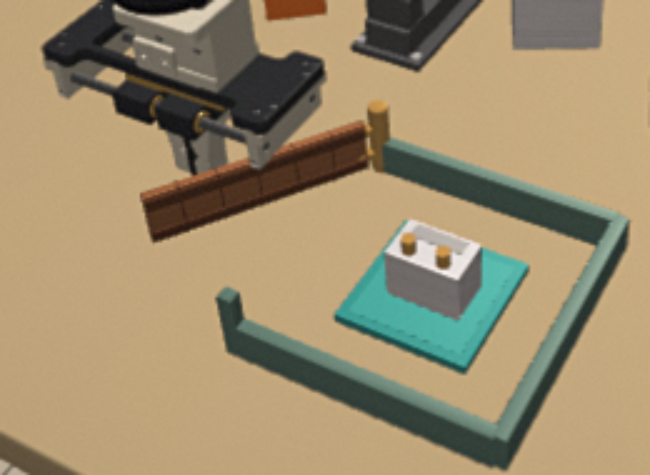

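The closed fingers at (195,155) stand just behind the gate's outer face, and the tuner is untouched. Now I push the gate shut.

```bash
H="python3 -m handwheel"
$H '[[-1,0.2,-0.3,0,0,0,0],[-1,0.3,-0.5,0,0,0,0],[-1,0.3,-0.5,0,0,0,0],[-1,0.3,-0.5,0,0,0,0],[-1,0.3,-0.5,0,0,0,0]]'
$H '[[-1,0.3,-0.4,0,0,0,0],[-1,0.1,-0.3,0,0,0,0],[-1,0,-0.15,0,0,0,0],[-1,0,0,0,0,0,0]]'
$H '[[-1,0,-0.1,0,0,0,0],[-1,0,0,0,0,0,0]]'
```

```text
clock: 21.65
tool_pos: [0.4949, -0.2577, 0.2047]
orientation: [-180.0, -0.0, -90.0]
force: [-0.4, 0.3, -0.7]
opening: 0.0001
gripper_force: 0.2
clock: 22.15
tool_pos: [0.5152, -0.2669, 0.2046]
orientation: [180.0, 0.0, -90.0]
force: [-0.7, -0.1, 0.1]
opening: 0.0005
gripper_force: 0.0
clock: 22.4
tool_pos: [0.5177, -0.2669, 0.2048]
orientation: [-180.0, -0.0, -90.0]
force: [0.7, -0.5, -0.2]
opening: 0.0003
gripper_force: 0.0
```

Not at the stop yet, so I keep going in small steps until the force rises.

```bash
H="python3 -m handwheel"
$H '[[-1,0,-0.1,0,0,0,0],[-1,0,0,0,0,0,0]]' | grep -E 'pos|force:'
$H '[[-1,0,-0.1,0,0,0,0],[-1,0,0,0,0,0,0]]' | grep -E 'pos|force:'
python3 - <<'E'
from h import *
c=None
for n,zz in(("scene",.051),("side",.051)):
    s=snapshot(n);c=cam(s);cl=proj(c,[[.543,-.32,.051],[.543,-.15,.051],[.539,-.268,.04]]);print(n,cl.round(0).tolist())
    m=hsv(s);mm=((m[...,0]<14)&(m[...,1]>110)&(m[...,2]>40)).astype(np.uint8)
    x0,x1=(190,310) if n=="scene" else (330,430);y0,y1=(260,360) if n=="scene" else (150,250)
    b=blob(mm[y0:y1,x0:x1]);print(b[0][1].tolist(),(x0,y0));k=np.argwhere(b[0][0])[:,::-1]+[x0,y0]
    e=k[k[:,0]<=k[:,0].min()+2] if n=="scene" else k[k[:,0]>=k[:,0].max()-2]
    print("tip",e.mean(0),plane(c,[[e[:,0].mean(),e[:,1].min()]],.051))
E
```

```text
tool_pos: [0.5204, -0.267, 0.2047]
force: [-0.3, 0.8, 0.3]
gripper_force: 0.0
tool_pos: [0.5219, -0.2671, 0.2045]
force: [-4.5, 0.7, 5.0]
gripper_force: 2.9
scene [[234.0, 343.0], [288.0, 281.0], [251.0, 326.0]]
[43, 57, 34, 40, 622] (190, 260)
tip [234.15789474 341.94736842] [[ 0.53597889 -0.31093199  0.051     ]]
side [[377.0, 178.0], [342.0, 224.0], [368.0, 195.0]]
[14, 44, 22, 41, 261] (330, 150)
tip [363.6969697  200.60606061] [[ 0.54528294 -0.25533413  0.051     ]]
```

Force reaches −4.5 N at the stop, and the gate tip measures on the closed line. One small extra push, then retreat and go to the post.

```bash
H="python3 -m handwheel"
$H '[[-1,0,-0.06,0,0,0,0],[-1,0,0,0,0,0,0]]' | grep -E 'pos|force:'
$H '[[-1,0,0.3,0,0,0,0],[-1,0,0.8,0,0,0,0],[-1,0,0.6,-0.6,0,0,0],[-1,0,0,-1,0,0,0],[-1,0,0,-1,0,0,0]]' >/dev/null
$H '[[0,0,0,-1,0,0,0],[0,-0.5,0,-1,0,0,0],[0,-1,0,0,0,0,0],[0,-1,0,0,0,0,0],[0,-1,0,0,0,0,0]]' >/dev/null
$H '[[0,-1,0,0,0,0,0],[0,-1,0,0,0,0,0],[0,-1,0,0,0,0,0],[0,-1,0,0,0,0,0],[0,-1,0,0,0,0,0]]' >/dev/null
$H '[[0,-1,0,0,0,0,0],[0,-1,0,0,0,0,0],[0,-1,0,0,0,0,0],[0,-1,0,0,0,0,0],[0,-1,0,0,0,0,0]]' >/dev/null
$H '[[0,-1,0,0,0,0,0],[0,-1,0,0,0,0,0],[0,-1,0,0,0,0,0],[0,0,0,0,0,0,0],[0,0,0,0,0,0,0]]'
```

```text
tool_pos: [0.5224, -0.2671, 0.2045]
force: [-9.5, -0.2, 7.8]
gripper_force: 5.2
clock: 26.38
tool_pos: [0.4815, 0.1453, 0.3196]
orientation: [-180.0, 0.0, -90.0]
force: [-0.0, -0.4, 0.1]
opening: 0.0436
gripper_force: 0.0
```

```bash
H="python3 -m handwheel"
$H '[[0,-0.8,0.18,0,0,0,0],[0,-0.65,0,0,0,0,0],[0,0,0,1,0,0,0],[0,0,0,1,0,0,0],[0,0,0,0.74,0,0,0]]'
$H '[[-1,0,0,0,0,0,0],[-1,0,0,0,0,0,0],[-1,0,0,0,0,0,0],[-1,0,0,0,0,0,0],[-1,0,0,0,0,0,0]]'
```

```text
clock: 27.0
tool_pos: [0.4772, 0.1816, 0.2502]
orientation: [180.0, -0.0, -90.0]
force: [0.5, 0.2, -0.2]
opening: 0.0436
gripper_force: 0.0
clock: 27.62
tool_pos: [0.4772, 0.1819, 0.252]
orientation: [-180.0, 0.0, -90.0]
force: [-3.5, 1.7, 6.7]
opening: 0.0155
gripper_force: 30.0
```

```bash
H="python3 -m handwheel"
$H '[[-1,0.4,0,0,0,0,0],[-1,0.6,0,0,0,0,0],[-1,0.6,0,0,0,0,0],[-1,0.6,0,0,0,0,0],[-1,0.6,0,0,0,0,0]]' | grep -E 'pos|force:'
$H '[[-1,0.5,0,0,0,0,0],[-1,0.3,0,0,0,0,0],[-1,0.16,0,0,0,0,0],[-1,0,0,0,0,0,0],[-1,0,0,0,0,0,0]]' | grep -E 'pos|force:'
$H '[[-1,0.1,0,0,0,0,0],[-1,0,0,0,0,0,0],[-1,0,0,0,0,0,0]]'| grep -E 'pos|force:'
```

```text
tool_pos: [0.4766, 0.1115, 0.252]
force: [-7.8, 3.9, 10.2]
gripper_force: 30.0
tool_pos: [0.4765, 0.0872, 0.2519]
force: [-7.6, -1.8, 10.7]
gripper_force: 30.0
tool_pos: [0.4765, 0.085, 0.2519]
force: [-7.6, 1.5, 11.5]
gripper_force: 30.0
```

```bash
H="python3 -m handwheel"
$H '[[-1,0.08,0,0,0,0,0],[-1,0,0,0,0,0,0],[-1,0,0,0,0,0,0]]'| grep -E 'pos|force:'
$H '[[-1,0.06,0,0,0,0,0],[-1,0,0,0,0,0,0],[-1,0,0,0,0,0,0]]'| grep -E 'pos|force:'
```

```text
tool_pos: [0.4764, 0.0839, 0.2519]
force: [-10.9, 8.6, 12.2]
gripper_force: 30.0
tool_pos: [0.4764, 0.0834, 0.252]
force: [-14.4, 16.4, 11.9]
gripper_force: 30.0
```

The jaw is at its stop (−0.034 m, with the push force rising to 16 N). I'll release, lift and check the final state.

```bash
H="python3 -m handwheel"
$H '[[0.3,0,0,0,0,0,0],[0.3,0,0,0,0,0,0],[0.3,0,0,0,0,0,0],[0.3,0,0,-0.5,0,0,0],[0.3,0,0,-1,0,0,0]]'| grep -E 'pos|force:|opening'
$H '[[0.3,0,0,-1,0,0,0],[0.3,0,0,-1,0,0,0],[0.3,0,0,-1,0,0,0],[0.3,0,0,-1,0,0,0],[0.3,0,0,0,0,0,0]]'
python3 - <<'E'
from h import *
s=snapshot("scene");t=snapshot("side");c=cam(s);d=cam(t)
print("post expect shut",proj(c,[[.477,.0835,.11]]).round(),proj(d,[[.477,.0835,.11]]).round())
cv2.imwrite("pics/w6.png",np.hstack([cv2.resize(s["color"][150:420,190:480,::-1],None,fx=1.5,fy=1.5),cv2.resize(t["color"][130:400,100:330+20,::-1],None,fx=1.4,fy=1.5)]))
E
```

```text
tool_pos: [0.477, 0.0814, 0.289]
force: [0.2, -0.7, -0.2]
opening: 0.0557
gripper_force: 0.0
clock: 31.25
tool_pos: [0.4776, 0.0817, 0.3915]
orientation: [-179.8, 0.1, -90.0]
force: [0.5, 0.2, 0.2]
opening: 0.0572
gripper_force: 0.0
post expect shut [[315. 190.]] [[315. 294.]]
```

View pics/w6.png

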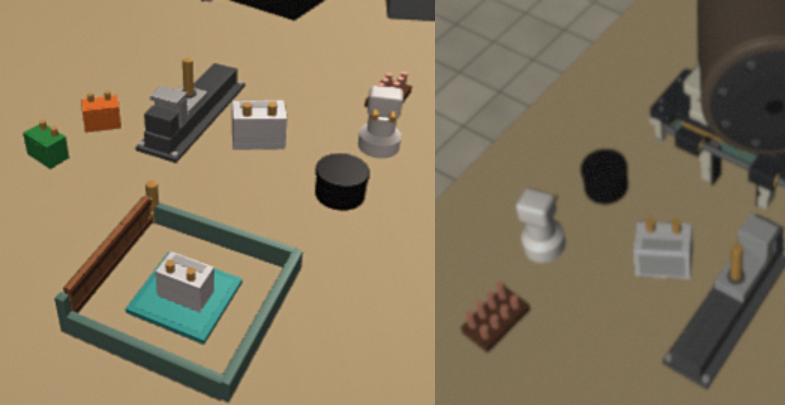

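The final picture shows everything as required:
- **Gate:** closed against the post at (62,300).
- **Tuner:** upright and centred on the tile at (185,280).
- **Jaw:** shut, with the post top at scene pixel (315,191) against (315,190) expected.
- **Bystanders:** the LNB, tin and spacers look unmoved, and the gripper is clear of everything.

```bash
python3 -c "
from plant import *
print(close_job())"
```

```text
the job is handed in; nothing more can be done
None
```

I handed the job in at about 31 s: the tuner stands upright and square in the middle of the tile, the vise jaw and the gate are fully shut, and the other objects look undisturbed; no verdict came back.

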